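# Call the clog maker and point out the repair

### The job

Call the clog maker by pressing down the button of the counter bell and letting it go. Then show her the repair: point at the raised heel of the longest of the three wooden clog soles, and after that at the lid of the low, wide nail tin, each time keeping the fingertips still for two seconds, two or three centimetres straight above the middle of it. Touch nothing but the bell, go from one thing to the next well above everything, and do not dip down over the other soles' heels or the tall tin.

Things in the scene. Friction and masses are not known exactly. Their poses are not given: they have to be found in the camera images.
- long_sole: the longest of three plain wooden clog soles lying flat: 255 mm long, 90 mm wide at the rounded forefoot, 68 mm wide at the rounded heel, about 260 g, loose. Its raised heel (45 mm high) points roughly towards the robot, the lower forefoot (25 mm high, with a small painted flower, the same on all three) away from it; the top slopes between. Origin on the underside at mid-length, x from heel to toe, z up
- long_sole_heel (a point): centre of the top of the raised heel of that sole, 45 mm above the bench, 93 mm from the sole's origin towards -x of the sole
- middle_sole: the middle-sized of three plain wooden clog soles lying flat: 215 mm long, 80 mm wide at the rounded forefoot, 61 mm wide at the rounded heel, about 200 g, loose. Its raised heel (45 mm high) points roughly towards the robot, the lower forefoot (25 mm high, with a small painted flower, the same on all three) away from it; the top slopes between. Origin on the underside at mid-length, x from heel to toe, z up
- middle_sole_heel (a point): centre of the top of the raised heel of that sole, 45 mm above the bench, 77 mm from the sole's origin towards -x of the sole
- short_sole: the shortest of three plain wooden clog soles lying flat: 175 mm long, 70 mm wide at the rounded forefoot, 53 mm wide at the rounded heel, about 150 g, loose. Its raised heel (45 mm high) points roughly towards the robot, the lower forefoot (25 mm high, with a small painted flower, the same on all three) away from it; the top slopes between. Origin on the underside at mid-length, x from heel to toe, z up
- short_sole_heel (a point): centre of the top of the raised heel of that sole, 45 mm above the bench, 61 mm from the sole's origin towards -x of the sole
- low_tin: low, wide, round, closed nail tin of bare metal, 80 mm in diameter over the lid, 40 mm high, about 300 g, loose on the bench. Origin at the centre of the underside, z up
- low_tin_lid (a point): centre of the lid of the low tin, 40 mm above the bench
- tall_tin: tall, narrow, round, closed tin of the same bare metal, 52 mm in diameter over the lid, 90 mm high, about 280 g, loose on the bench. Origin at the centre of the underside, z up
- tall_tin_lid (a point): centre of the lid of the tall tin, 90 mm above the bench
- bell: counter call bell: a steel dome 76 mm in diameter on a black round foot 84 mm in diameter, dome top 41 mm above the bench, fixed to the bench. Origin at the centre of the underside, z up
- bell_top (a point): centre of the top of the bell's button, a steel disc 24 mm in diameter and 8 mm thick standing on the top of the dome; its top is 59 mm above the bench when out and moves straight down 6 mm when pressed
- plunger (a joint): travel of the bell's button in m: 0 out, 0.006 fully down; a spring brings it back (about 1.6 N to start it, 4 N fully down); it rings past 0.004
- hammer: cobbler's hammer, 240 mm long, lying on the bench, handle roughly towards the robot; loose
There are look-alikes about, which are no part of the job. Leave any yellow look-alike of the low_tin alone. Leave any pink look-alike of the bell alone.

How it is judged:
By the outcome, as a careful person would: the job done as asked, in the order asked, and still so for the second after the job is handed in, with the robot touching nothing.
It also fails if it takes over 64 s, if anything falls off the work surface, if the arm or the gripper's body presses on something with over 40 N, if the wrist force passes 120 N, or if a joint passes its speed limit or range.

### The arm

A 7-joint arm with a two-finger parallel gripper is mounted at the origin on the work surface. World frame = base frame: x ahead of the robot, y to its left, z up, the work surface at z = 0. Lengths are in m, angles in rad, forces in N, time in s.
With the tool pointing down it reaches from about 0.4 to 0.9 m from the base axis. Payload 5.6 kg.
Tool frame: the origin (TCP) lies at the very end of the fingers, on their centre line; the grasp point (between the pads) lies 19 mm behind it (arm.grip_depth is the distance from the TCP to the grasp point, in m); z points along the fingers, y is the line along which they close (so a half turn about z gives the same grasp; the last joint's range is limited). The gripper opens to 92 mm and grips with 3 to 60 N. Pads are 20 mm wide; open, the fingers measure 128 mm over their backs; the gripper's body (75 mm by 189 mm) begins 69 mm behind the grasp point.
Start: joints at [1.254, 0.468, -0.012, 1.603, 0.006, 1.071, -0.056], TCP at [0.176, -0.626, 0.177] pointing down, gripper open.
Joint ranges: [-2.53, 2.53], [-0.31, 2.02], [-1.57, 1.55], [0.28, 2.44], [-1.29, 4.43], [0.15, 1.84], [-2.92, 2.92]. Speed limits (rad/s): [2.57, 2.57, 3.14, 3.14, 3.14, 3.14, 3.14].

### API

Orientations are given as a unit quaternion [w, x, y, z].
In Python, from station import arm gives the robot as it stands.
- The arm moves only by the shell command python3 -m crank 'ROWS'. ROWS is JSON, a list of rows, each a list of 3 entries, a list of its own where there are three numbers: the opening, from -1 (shut) to 1 (fully open), so that 0 is half open, then the shift along the world's x, y, z scaled (see below), then the turn, a rotation vector about the world's x, y, z scaled (see below). In form: [[jaw, [tx, ty, tz], [ax, ay, az]], ...]. A call has 1 to 20 rows; each row is the pose to reach, as a shift and turn from the pose commanded when the call began; what a row does not reach only later rows make up. The controller multiplies each number of a shift by 0.25 m and each number of a turn by 30 degrees. A row lasts 1/12 s, in which the tool goes at most 41.7 mm and 7.16 degrees, less where a joint would pass 70% of its speed; a pose out of reach is approached as far as the arm can. A call with a number of a shift or a turn outside -1 to 1 is refused whole. A call with a gripper value outside its range is refused whole. The fingers move at their own pace and stop on an object; the grip force is fixed at half the most. Time passes only in rows, so rows that repeat a pose let the fingers close. It gives the time, the measured TCP pose, the force, the opening and the grip force at its end, in the units of the state.
- arm.read_state(): the state, without advancing time (a new reading comes with each control period).
- arm.snapshot(name): name is "scene" or "top" or "wrist"; returns the picture (384x512x3 uint8, red, green, blue); there is no depth.
- arm.camera_model(name): a dict with "fx", "fy", "cx", "cy" (pixels), "cam_to_world" (4x4, takes a point from camera to world coordinates). Camera axes: x right, y down, z forward; pixel columns grow to the right and rows downward; lengths in m; the calibration is good to about 2 mm. A picture is of the moment at which its call begins: read the wrist's pose just before it. camera_model takes no time and is no camera call; for the wrist camera it gives the pose at the moment of the call.
- arm.close_job(): hands the job in; it is judged then, once.
The state is a dict: "clock": time; "joint_pos": joint angles; "joint_vel": joint speeds; "effort": joint torques, N m; "position": TCP position; "tcp_rot": TCP orientation; "wrist_force": force on the tool from outside, world axes, zero at the start; "moment": the same for the moment, N m; "finger_gap": finger opening in m; "grasp_force": force on a finger pad.
Only numpy, scipy, OpenCV 4.12 (cv2) and the standard library are available. Lean on these libraries where they do the work, as an engineer would, in place of code of your own. Each camera call takes 0.05 s, during which the arm holds its last target. There are 200 camera calls.

## Working session

There is one attempt and no reset: what is moved stays moved. The work goes in short steps, Python scripts to look and compute and a shell command to move; the robot and the scene stay as the last step left them, time stands still between calls to the robot, and variables do not carry over. Pictures are saved under pics/ and viewed, at most 10 in all, crops included, and the job is handed in when it is done.

```bash
mkdir -p pics
python3 - <<'E'
from station import arm
import cv2,numpy as np
s=arm.read_state();print(s['clock'],s['position'],s['tcp_rot'],s['finger_gap'])
for n in('top','scene'):
    cv2.imwrite(f'pics/{n}.png',cv2.cvtColor(arm.snapshot(n),cv2.COLOR_RGB2BGR))
    m=arm.camera_model(n);print(n,m['fx'],m['cx'],m['cy'],np.round(m['cam_to_world'],3).tolist())
E
```

```text
0.0 [ 0.17551055 -0.62519838  0.17655013] [-8.39483507e-04  9.90646952e-01  1.36447344e-01 -1.84566735e-04] 0.09214051452396498
top 463.19691517713534 249.9809250782501 185.10000563275224 [[-0.004, -0.997, 0.072, 0.422], [-1.0, 0.004, -0.0, -0.075], [-0.0, -0.072, -0.997, 1.602], [0.0, 0.0, 0.0, 1.0]]
scene 366.547905243053 255.85741519589646 190.60233091958779 [[-0.282, 0.705, -0.651, 1.333], [0.959, 0.219, -0.179, 0.174], [0.016, -0.675, -0.738, 0.993], [0.0, 0.0, 0.0, 1.0]]
```

View pics/top.png

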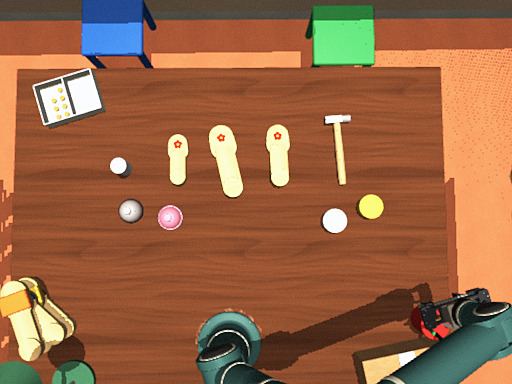

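View pics/scene.png

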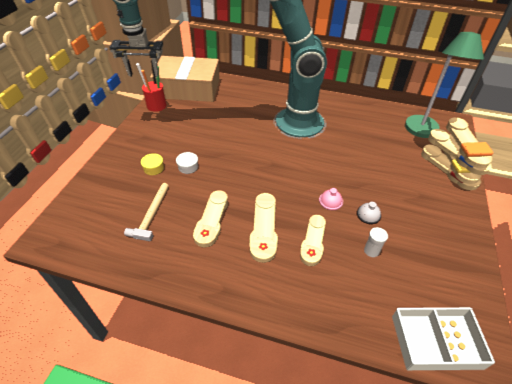

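Top view:
- Grey bell at (130,211), with its pink look-alike at (170,217).
- Soles: short at (178,160), long at (226,160), middle at (278,155). The long one spans about 72 px.
- Bare-metal low tin at (335,221), yellow look-alike at (371,207), tall tin at (120,166), hammer at (340,150).

Next I'll measure them and make an enlarged crop.

```bash
cat > h.py <<'E'
import cv2,numpy as np
from station import arm
def ray(n,u,v,z):
    m=arm.camera_model(n);T=np.array(m['cam_to_world'])
    d=T[:3,:3]@[(u-m['cx'])/m['fx'],(v-m['cy'])/m['fy'],1]
    return T[:3,3]+d*(z-T[2,3])/d[2]
E
python3 - <<'E'
from h import *
im=cv2.imread('pics/top.png');hsv=cv2.cvtColor(im,cv2.COLOR_BGR2HSV)
H,S,V=[hsv[...,i].astype(int) for i in range(3)]
def blobs(mask,lo):
    mask=mask.astype(np.uint8)*255
    r=[c for c in cv2.findContours(mask,cv2.RETR_EXTERNAL,cv2.CHAIN_APPROX_NONE)[0] if cv2.contourArea(c)>lo]
    return [c for c in r if 105<c[:,0,0].mean()<360 and 110<c[:,0,1].mean()<240]
print('soles')
for c in blobs((V>150)&(S>40)&(S<140)&(H>12)&(H<35),300):
    p=c[:,0].astype(float)
    w=np.array([ray('top',*q,0.035)[:2] for q in p]); mu=w.mean(0)
    a=np.linalg.svd(w-mu)[2][0]; a*=np.sign(a[0]); t=(w-mu)@a; n=(w-mu)@[-a[1],a[0]]
    heel=w[t<t.min()+0.03]
    # heel circle fit on rear points cast at heel top height
    wh=np.array([ray('top',*q,0.045)[:2] for q in p[t<t.min()+0.03]])
    A=np.c_[2*wh,np.ones(len(wh))];s=np.linalg.lstsq(A,(wh**2).sum(1),rcond=None)[0]
    print(p.mean(0).round(),'len',np.ptp(t).round(3),'wid',np.ptp(n).round(3),'dir',a.round(3),'heel circle',s[:2].round(3),'r',np.sqrt(s[2]+s[0]**2+s[1]**2).round(3),'heel tip+.0345',(mu+a*(t.min()+0.0345)).round(3))
print('metal')
for c in blobs((S<60)&(V>70),60):
    (u,v),r=cv2.minEnclosingCircle(c);
    print((round(u,1),round(v,1)),round(r,1),cv2.boundingRect(c),*[(z,ray('top',u,v,z)[:2].round(3)) for z in (.03,.04,.09)])
cv2.imwrite('pics/c.png',cv2.resize(im[115:245,100:390],None,fx=2.75,fy=2.75,interpolation=cv2.INTER_CUBIC))
E
```

```text
soles
[177. 159.] len 0.171 wid 0.068 dir [1.    0.003] heel circle [0.565 0.17 ] r 0.025 heel tip+.0345 [0.574 0.172]
[226. 160.] len 0.252 wid 0.089 dir [0.973 0.232] heel circle [ 0.529 -0.016] r 0.033 heel tip+.0345 [ 0.531 -0.016]
[278. 155.] len 0.21 wid 0.08 dir [0.999 0.052] heel circle [ 0.562 -0.175] r 0.029 heel tip+.0345 [ 0.569 -0.175]
[339. 153.] len 0.213 wid 0.026 dir [0.997 0.075] heel circle [ 0.552 -0.385] r 0.014 heel tip+.0345 [ 0.572 -0.385]
metal
(168.5, 216.5) 5.7 (163, 212, 12, 11) (0.03, array([0.43 , 0.201])) (0.04, array([0.43, 0.2 ])) (0.09, array([0.43 , 0.191]))
(334.3, 220.4) 12.5 (322, 208, 25, 25) (0.03, array([ 0.414, -0.36 ])) (0.04, array([ 0.414, -0.358])) (0.09, array([ 0.415, -0.349]))
(130.0, 210.3) 11.3 (119, 200, 23, 22) (0.03, array([0.452, 0.332])) (0.04, array([0.451, 0.329])) (0.09, array([0.45 , 0.317]))
(120.5, 166.5) 11.1 (110, 157, 22, 18) (0.03, array([0.601, 0.367])) (0.04, array([0.6  , 0.364])) (0.09, array([0.594, 0.35 ]))
(177.5, 159.0) 24.0 (169, 135, 18, 49) (0.03, array([0.626, 0.172])) (0.04, array([0.625, 0.171])) (0.09, array([0.618, 0.163]))
(284.5, 137.5) 10.8 (282, 127, 7, 22) (0.03, array([ 0.698, -0.194])) (0.04, array([ 0.697, -0.193])) (0.09, array([ 0.688, -0.189]))
(277.0, 155.5) 28.9 (267, 127, 21, 58) (0.03, array([ 0.636, -0.168])) (0.04, array([ 0.635, -0.167])) (0.09, array([ 0.628, -0.164]))
(226.0, 161.0) 35.9 (210, 126, 32, 71) (0.03, array([0.618, 0.007])) (0.04, array([0.617, 0.006])) (0.09, array([0.611, 0.003]))
(337.5, 119.5) 13.0 (325, 115, 26, 9) (0.03, array([ 0.76 , -0.377])) (0.04, array([ 0.758, -0.375])) (0.09, array([ 0.747, -0.365]))
```

View pics/c.png

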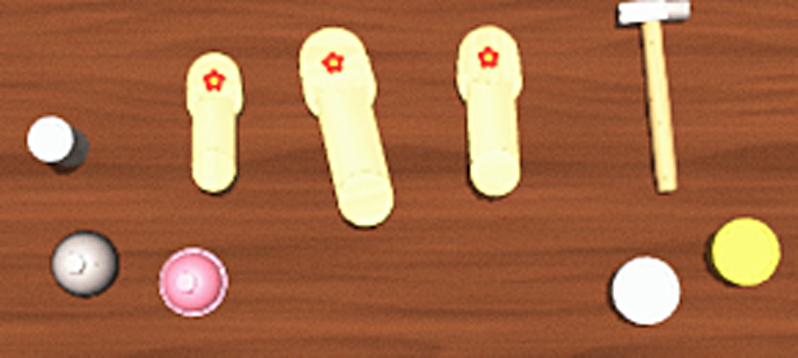

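The crop confirms the picks. The long sole's contour is 252 mm long, against 210 and 171 mm for the other two. The white, bare-metal tin is the low tin at crop (645,290), not the yellow one, and the grey bell's button is at crop (76,264). 

Targets:

| Target | x (m) | y (m) |
|---|---|---|
| Bell | 0.450 | 0.333 |
| Long heel | 0.530 | -0.016 |
| Low tin lid | 0.414 | -0.358 |

Now I'll shut the fingers, rise and cross over high up.

```bash
python3 -m crank '[[-1,[0,0,0.4],[0,0,0]],[-1,[0,0,0.4],[0,0,0]],[-1,[0,0,0.4],[0,0,0]],[-1,[0,0,0.4],[0,0,0]],[-1,[1,0.9,0.4],[0,0,0]],[-1,[1,0.9,0.4],[0,0,0]],[-1,[1,0.9,0.4],[0,0,0]],[-1,[1,0.9,0.4],[0,0,0]],[-1,[1,0.9,0.4],[0,0,0]],[-1,[1,0.9,0.4],[0,0,0]],[-1,[1,0.9,0.4],[0,0,0]],[-1,[1,0.9,0.4],[0,0,0]],[-1,[1,0.9,0.4],[0,0,0]],[-1,[1,0.9,0.4],[0,0,0]],[-1,[1,0.9,0.4],[0,0,0]]]'
python3 -m crank '[[-1,[0.2,1,0],[0,0,0]],[-1,[0.2,1,0],[0,0,0]],[-1,[0.2,1,0],[0,0,0]],[-1,[0.2,1,0],[0,0,0]],[-1,[0.2,1,0],[0,0,0]],[-1,[0.2,1,0],[0,0,0]],[-1,[0.2,1,0],[0,0,0]],[-1,[0.2,1,0],[0,0,0]],[-1,[0.2,1,0],[0,0,0]]]'
python3 -m crank '[[-1,[0,1,0],[0,0,0]],[-1,[0,1,0],[0,0,0]],[-1,[0,1,0],[0,0,0]],[-1,[0,1,0],[0,0,0]],[-1,[0,1,0],[0,0,0]],[-1,[0,1,0],[0,0,0]],[-1,[0,1,0],[0,0,0]],[-1,[0,1,0],[0,0,0]],[-1,[0,1,0],[0,0,0]]]'
python3 -m crank '[[-1,[-0.1,0.93,0],[0,0,0]],[-1,[-0.1,0.93,0],[0,0,0]],[-1,[-0.1,0.93,0],[0,0,0]],[-1,[-0.1,0.93,0],[0,0,0]],[-1,[-0.1,0.93,0],[0,0,0]],[-1,[-0.1,0.93,0],[0,0,0]],[-1,[-0.1,0.93,0],[0,0,0]],[-1,[-0.1,0.93,0],[0,0,0]],[-1,[-0.1,0.93,0],[0,0,0]],[-1,[-0.1,0.93,0],[0,0,0]]]'
python3 - <<'E'
from h import *
s=arm.read_state();print(s['clock'],s['position'],s['tcp_rot'],s['finger_gap'],s['wrist_force'],s['joint_pos'])
m=arm.camera_model('wrist');np.save('w1.npy',m['cam_to_world']);print(m)
cv2.imwrite('pics/w1.png',cv2.cvtColor(arm.snapshot('wrist'),cv2.COLOR_RGB2BGR))
E
```

```text
clock: 1.35
position: [0.4249, -0.4008, 0.2763]
tcp_rot: [-0.001, 0.991, 0.137, -0.001]
wrist_force: [0.4, -0.3, 0.7]
finger_gap: 0.0007
grasp_force: 0.0
clock: 2.1
position: [0.4749, -0.153, 0.2772]
tcp_rot: [0.0, 0.991, 0.135, -0.0]
wrist_force: [-0.6, -1.5, -0.2]
finger_gap: 0.0004
grasp_force: 0.0
clock: 2.85
position: [0.4763, 0.0961, 0.277]
tcp_rot: [0.0, 0.991, 0.134, -0.0]
wrist_force: [0.5, -0.5, 0.1]
finger_gap: 0.0004
grasp_force: 0.0
clock: 3.68
position: [0.4524, 0.3285, 0.2772]
tcp_rot: [0.001, 0.991, 0.134, -0.0]
wrist_force: [0.3, 0.5, -0.8]
finger_gap: 0.0004
grasp_force: 0.0
3.6833 [0.45244262 0.32853319 0.27717808] [ 8.58549859e-04  9.90989335e-01  1.33938051e-01 -9.77048229e-06] 0.00035090197388026466 [ 0.28489717  0.49990634 -0.77988049] [-0.14303507  0.30642429 -0.67530357  1.67480879  0.20270065  1.23230122
 -2.16565362]
{'fx': 281.69844506814513, 'fy': 281.69844506814513, 'cx': 259.5204315432314, 'cy': 191.79108444386245, 'cam_to_world': array([[ 0.2647882 , -0.92182753, -0.28305691,  0.53286117],
       [-0.96430532, -0.25264733, -0.07927525,  0.35023497],
       [ 0.00156453,  0.29394443, -0.95582123,  0.48505997],
       [ 0.        ,  0.        ,  0.        ,  1.        ]])}
```

View pics/w1.png

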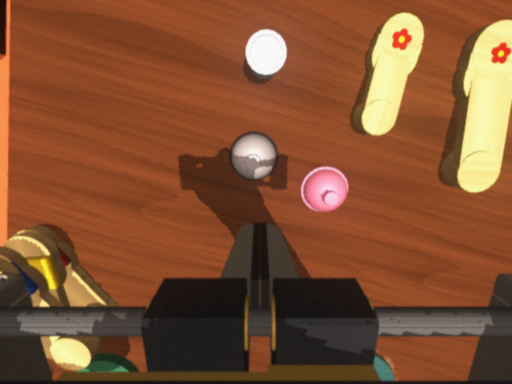

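The wrist view shows the grey bell at (254,155) with its button near (256,159), the pink bell at (325,189), and the tall tin at (266,52). I'll check the button position and the long heel from here.

Run:
```python
from h import *
print('button',ray('wrist',256,159,.059),'dome',ray('wrist',254,155,.025),'heel',ray('wrist',481,169,.045), 'top button',ray('top',127.6,211,.059))
im=cv2.imread('pics/w1.png');t=cv2.imread('pics/top.png')
a=cv2.resize(im[125:190,220:290],(390,362),interpolation=cv2.INTER_CUBIC);b=cv2.resize(t[191:231,110:153],(389,362),interpolation=cv2.INTER_CUBIC)
cv2.imwrite('pics/c2.png',np.hstack([a,b]))
```

```text
button [0.45558655 0.33443327 0.059     ] dome [0.45498151 0.33805061 0.025     ] heel [ 0.53272328 -0.01678332  0.045     ] top button [0.44879677 0.33251058 0.059     ]
```

View pics/c2.png

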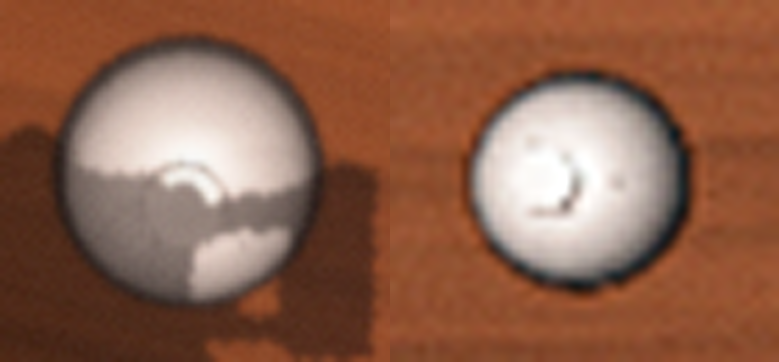

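```bash
python3 -m crank '[[-1,[0,0.012,-0.15],[0,0,0]],[-1,[0,0.012,-0.3],[0,0,0]],[-1,[0,0.012,-0.45],[0,0,0]],[-1,[0,0.012,-0.6],[0,0,0]],[-1,[0,0.012,-0.7],[0,0,0]],[-1,[0,0.012,-0.78],[0,0,0]],[-1,[0,0.012,-0.82],[0,0,0]],[-1,[0,0.012,-0.84],[0,0,0]],[-1,[0,0.012,-0.84],[0,0,0]],[-1,[0,0.012,-0.84],[0,0,0]],[-1,[0,0.012,-0.84],[0,0,0]]]'
python3 -m crank '[[-1,[0,0,-0.015],[0,0,0]],[-1,[0,0,-0.03],[0,0,0]],[-1,[0,0,-0.04],[0,0,0]],[-1,[0,0,-0.048],[0,0,0]],[-1,[0,0,-0.052],[0,0,0]],[-1,[0,0,-0.052],[0,0,0]],[-1,[0,0,-0.052],[0,0,0]],[-1,[0,0,-0.052],[0,0,0]]]'
```

```text
clock: 4.65
position: [0.4518, 0.3353, 0.069]
tcp_rot: [-0.001, 0.991, 0.136, 0.001]
wrist_force: [0.0, -0.3, -0.3]
finger_gap: 0.0005
grasp_force: 0.0
clock: 5.32
position: [0.4508, 0.3348, 0.0545]
tcp_rot: [-0.0, 0.991, 0.136, 0.0]
wrist_force: [-1.2, -0.3, -0.1]
finger_gap: 0.0001
grasp_force: 0.0
```

Expected about 3.5 N here, but the force reads near zero. I'll press slightly deeper in small steps and average the force.

```bash
python3 -m crank '[[-1,[0,0,-0.004],[0,0,0]],[-1,[0,0,-0.006],[0,0,0]],[-1,[0,0,-0.006],[0,0,0]]]' | grep -E 'pos|wrist'
python3 -m crank '[[-1,[0,0,-0.004],[0,0,0]],[-1,[0,0,-0.006],[0,0,0]],[-1,[0,0,-0.006],[0,0,0]]]'| grep -E 'pos|wrist'
python3 - <<'E'
from h import *
for n in('scene','wrist'):cv2.imwrite(f'pics/p_{n}.png',cv2.cvtColor(arm.snapshot(n),cv2.COLOR_RGB2BGR))
s=arm.read_state();print(s['position'],s['wrist_force'],s['moment'])
a=cv2.resize(cv2.imread('pics/p_scene.png')[160:240,330:410],(400,400),interpolation=cv2.INTER_CUBIC)
b=cv2.resize(cv2.imread('pics/p_wrist.png')[120:280,180:340],(400,400),interpolation=cv2.INTER_CUBIC)
cv2.imwrite('pics/c3.png',np.hstack([a,b]))
E
```

```text
position: [0.4507, 0.3347, 0.0529]
wrist_force: [0.0, -0.0, 0.1]
position: [0.4506, 0.3346, 0.0513]
wrist_force: [-0.4, 0.5, -0.0]
[0.4506768  0.33467527 0.05144237] [ 0.16829994 -1.12390926 -0.62395465] [-0.02805878  0.00015627 -0.00243934]
```

View pics/c3.png

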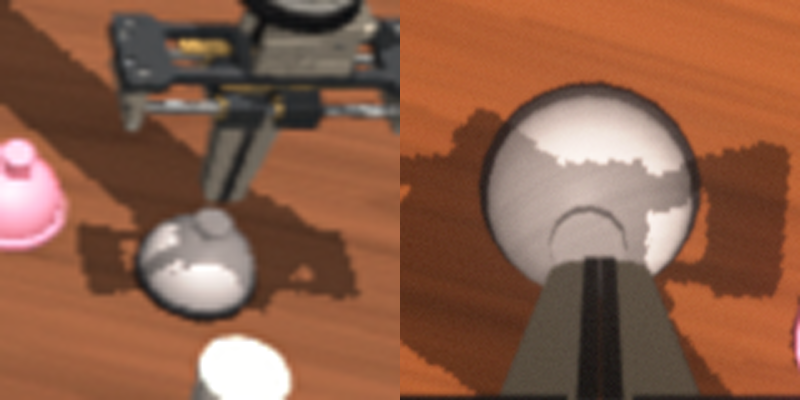

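The fingertip isn't on the button: in the scene crop it is behind it, at (228,200), with the button at (210,215). I'll triangulate both.

Run:
```python
from h import *
p=arm.read_state()['position']
def P(n):
    m=arm.camera_model(n);T=np.linalg.inv(m['cam_to_world']);K=np.array([[m['fx'],0,m['cx']],[0,m['fy'],m['cy']],[0,0,1]]);return K@T[:3]
for n in('scene','wrist','top'):
    q=P(n)@[*p,1];print(n,'tcp projects',q[:2]/q[2])
def tri(**o):
    A=[]
    for n,(u,v) in o.items(): M=P(n);A+=[u*M[2]-M[0],v*M[2]-M[1]]
    X=np.linalg.svd(np.array(A))[2][-1];return (X[:3]/X[3]).round(4)
print('button s+w',tri(scene=(372,203),wrist=(255,216)),'s+t',tri(scene=(372,203),top=(127.5,210.7)))
print('tip s+w',tri(scene=(375.6,200),wrist=(260,223)))
for n,u,v in(('scene',372,203),('wrist',255,216),('top',127.5,210.7)):print(n,ray(n,u,v,.058))
for n,u,v in(('scene',375.6,200),('wrist',260,223)):print('tip',n,ray(n,u,v,.0514),ray(n,u,v,.07))
```

```text
scene tcp projects [370.61666869 204.92978442]
wrist tcp projects [258.61933277 215.17944133]
top tcp projects [127.55712537 210.47612481]
button s+w [0.4535 0.337  0.0645] s+t [0.4496 0.3343 0.0601]
tip s+w [0.4649 0.3397 0.0962]
scene [0.44672161 0.33737261 0.058     ]
wrist [0.45181177 0.33785632 0.058     ]
top [0.44981276 0.33312207 0.058     ]
tip scene [0.42298512 0.34935275 0.0514    ] [0.4409556  0.34588689 0.07      ]
tip wrist [0.44449266 0.33180427 0.0514    ] [0.45223801 0.33400679 0.07      ]
```

The reported TCP is above the button in xy. The closed fingertips, though, sit 15–25 mm higher than the reported TCP, so they haven't touched yet. I'll descend in small steps, watching the force.

```bash
python3 -m crank '[[-1,[0,0,-0.015],[0,0,0]],[-1,[0,0,-0.03],[0,0,0]],[-1,[0,0,-0.03],[0,0,0]],[-1,[0,0,-0.03],[0,0,0]]]' | grep -E 'pos|wrist'
python3 - <<'E'
from h import *
for n in('scene','wrist'):cv2.imwrite(f'pics/q_{n}.png',cv2.cvtColor(arm.snapshot(n),cv2.COLOR_RGB2BGR))
s=arm.read_state();print(s['position'],s['wrist_force'],s['moment'])
a=cv2.resize(cv2.imread('pics/q_scene.png')[160:240,330:410],(400,400),interpolation=cv2.INTER_CUBIC)
b=cv2.resize(cv2.imread('pics/q_wrist.png')[120:280,180:340],(400,400),interpolation=cv2.INTER_CUBIC)
cv2.imwrite('pics/c4.png',np.hstack([a,b]))
E
```

```text
position: [0.4504, 0.3345, 0.0436]
wrist_force: [0.2, -0.5, 0.9]
[0.4506676  0.33474639 0.04392697] [-1.60644818  0.21302219  0.08062721] [-0.00891089 -0.03825688  0.03152418]
```

View pics/c4.png

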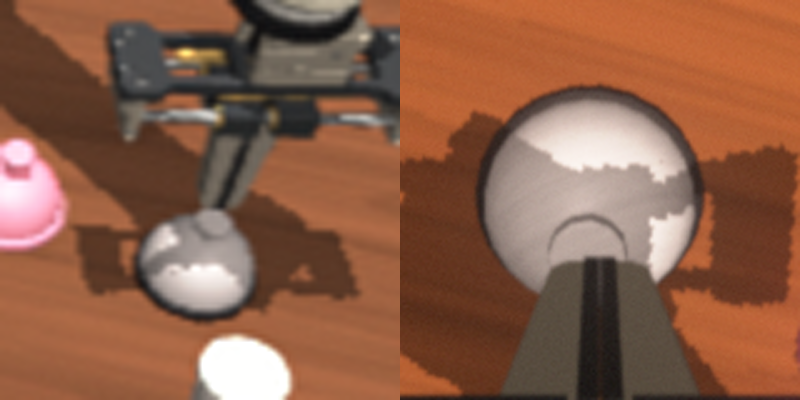

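```bash
python3 -m crank '[[-1,[0,0,-0.008],[0,0,0]],[-1,[0,0,-0.012],[0,0,0]],[-1,[0,0,-0.012],[0,0,0]],[-1,[0,0,-0.012],[0,0,0]]]' | grep -E 'pos|wrist'
python3 -m crank '[[-1,[0,0,-0.008],[0,0,0]],[-1,[0,0,-0.012],[0,0,0]],[-1,[0,0,-0.012],[0,0,0]],[-1,[0,0,-0.012],[0,0,0]]]' | grep -E 'pos|wrist'
```

```text
position: [0.4507, 0.3347, 0.0409]
wrist_force: [-0.3, 0.1, -0.4]
position: [0.4506, 0.3347, 0.0379]
wrist_force: [1.2, -0.3, 0.7]
```

```bash
python3 -m crank '[[-1,[0,0,-0.008],[0,0,0]],[-1,[0,0,-0.008],[0,0,0]],[-1,[0,0,-0.008],[0,0,0]]]' | grep -E 'pos|wrist'
python3 -m crank '[[-1,[0,0,-0.008],[0,0,0]],[-1,[0,0,-0.008],[0,0,0]],[-1,[0,0,-0.008],[0,0,0]]]' | grep -E 'pos|wrist'
python3 - <<'E'
from h import *
F=[]
for i in range(6):
    im=arm.snapshot('scene' if i<3 else 'wrist');F.append(arm.read_state()['wrist_force'])
    if i in(2,5):cv2.imwrite(f'pics/r_{i}.png',cv2.cvtColor(im,cv2.COLOR_RGB2BGR))
print(np.mean(F,0),arm.read_state()['position'])
a=cv2.resize(cv2.imread('pics/r_2.png')[160:240,330:410],(400,400),interpolation=cv2.INTER_CUBIC)
b=cv2.resize(cv2.imread('pics/r_5.png')[120:280,180:340],(400,400),interpolation=cv2.INTER_CUBIC)
cv2.imwrite('pics/c5.png',np.hstack([a,b]))
E
```

```text
position: [0.4506, 0.3346, 0.0359]
wrist_force: [0.6, -0.2, -0.4]
position: [0.4506, 0.3346, 0.0339]
wrist_force: [-0.9, 0.4, 0.0]
[-0.05064407  0.03995778  0.14928719] [0.45073318 0.33474177 0.03405123]
```

View pics/c5.png

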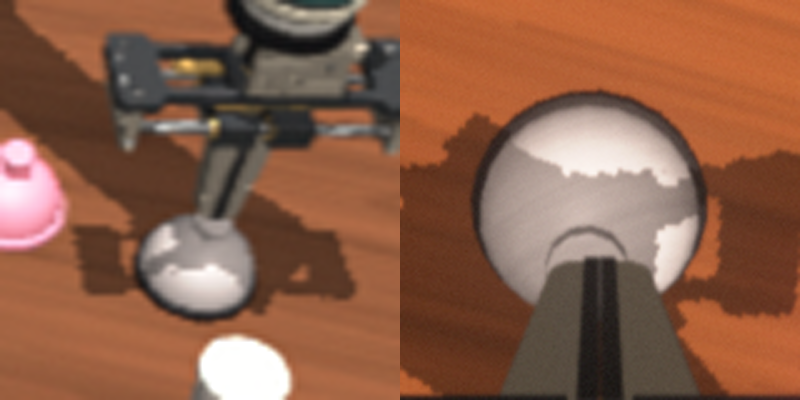

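The tip now overlaps the button in the scene view at (213,218), so it is just above it. That confirms a height offset of about 25 mm with the fingers shut. I'll keep going in 2 mm steps.

```bash
for i in 1 2; do :; done
python3 -m crank '[[-1,[0,0,-0.008],[0,0,0]],[-1,[0,0,-0.008],[0,0,0]],[-1,[0,0,-0.008],[0,0,0]]]' | grep -E 'pos|wrist'
python3 -m crank '[[-1,[0,0,-0.008],[0,0,0]],[-1,[0,0,-0.008],[0,0,0]],[-1,[0,0,-0.008],[0,0,0]]]' | grep -E 'pos|wrist'
python3 -c "
from h import *
F=[]
for i in range(5): arm.snapshot('top');F.append(arm.read_state()['wrist_force'])
print(np.mean(F,0),arm.read_state()['clock'])"
```

```text
position: [0.4506, 0.3346, 0.0318]
wrist_force: [-0.2, -0.1, 0.1]
position: [0.4506, 0.3346, 0.0298]
wrist_force: [-0.5, -0.3, 0.1]
[-0.04650891  0.20018153  0.15153744] 8.5667
```

```bash
python3 -m crank '[[-1,[0,0,-0.008],[0,0,0]],[-1,[0,0,-0.008],[0,0,0]],[-1,[0,0,-0.008],[0,0,0]]]' | grep -E 'pos|wrist'
python3 -m crank '[[-1,[0,0,-0.008],[0,0,0]],[-1,[0,0,-0.008],[0,0,0]],[-1,[0,0,-0.008],[0,0,0]]]' | grep -E 'pos|wrist'
python3 -c "
from h import *
F=[]
for i in range(5): im=arm.snapshot('scene');F.append(arm.read_state()['wrist_force'])
print(np.mean(F,0),arm.read_state()['clock'])
w=arm.snapshot('wrist')
f=lambda i:cv2.resize(cv2.cvtColor(i,cv2.COLOR_RGB2BGR),(400,400),interpolation=cv2.INTER_CUBIC)
cv2.imwrite('pics/c6.png',np.hstack([f(im[180:230,345:395]),f(w[160:260,210:310])]))"
```

```text
position: [0.4506, 0.3346, 0.0278]
wrist_force: [-0.1, -0.1, 0.1]
position: [0.4506, 0.3346, 0.0258]
wrist_force: [0.1, -0.2, -0.3]
[ 0.14892617 -0.14471813  0.21628076] 9.3167
```

View pics/c6.png

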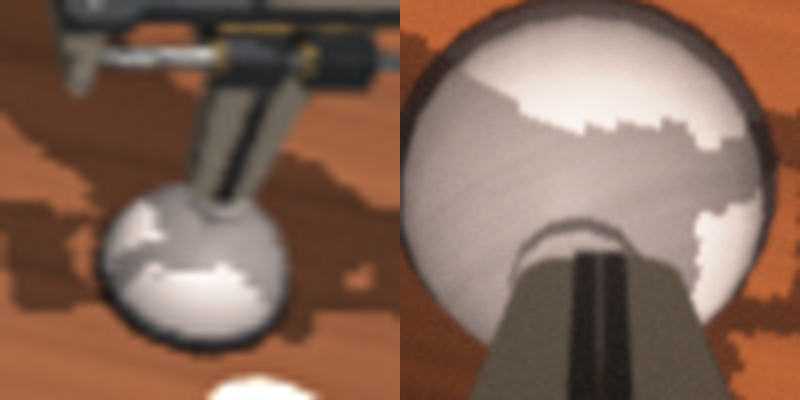

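The tip covers the button but there's still no force, so it is still a few mm above. The shut fingers are clearly shorter than the nominal TCP. Continuing down.

```bash
python3 -m crank '[[-1,[0,0,-0.008],[0,0,0]],[-1,[0,0,-0.008],[0,0,0]],[-1,[0,0,-0.008],[0,0,0]]]' | grep -E 'pos|wrist'
python3 -m crank '[[-1,[0,0,-0.008],[0,0,0]],[-1,[0,0,-0.008],[0,0,0]],[-1,[0,0,-0.008],[0,0,0]]]' | grep -E 'pos|wrist'
python3 -c "
from h import *
F=[]
for i in range(5): im=arm.snapshot('scene');F.append(arm.read_state()['wrist_force'])
print(np.mean(F,0),arm.read_state()['clock'],arm.read_state()['effort'])
s=cv2.cvtColor(im,cv2.COLOR_RGB2GRAY)
cv2.imwrite('pics/s7.png',s);cv2.imwrite('pics/w7.png',arm.snapshot('wrist')[...,::-1])
w=cv2.imread('pics/w7.png');w1=cv2.imread('pics/r_5.png')
for n,i in(('r5',w1),('w7',w)): print(n,i[195:235,256].mean(1).round().astype(int).tolist())
"
```

```text
position: [0.4506, 0.3346, 0.0238]
wrist_force: [0.0, 0.2, 0.1]
position: [0.4509, 0.3348, 0.0221]
wrist_force: [-0.4, -0.7, 0.5]
[0.55152723 0.13289534 1.16990888] 10.1167 [ 1.83922163e-02 -4.76027083e+01 -7.32196659e+00 -1.66255313e+01
  1.37537785e-02  5.07772760e-02  7.89674432e-04]
r5 [177, 177, 178, 184, 181, 184, 185, 184, 187, 188, 188, 188, 186, 183, 170, 135, 109, 116, 148, 174, 179, 175, 172, 168, 172, 171, 166, 125, 78, 44, 39, 36, 38, 39, 38, 36, 39, 37, 35, 35]
w7 [174, 175, 176, 175, 176, 174, 176, 180, 183, 185, 183, 186, 184, 183, 187, 187, 187, 188, 185, 185, 171, 146, 114, 105, 126, 158, 167, 131, 77, 45, 41, 40, 40, 35, 39, 39, 38, 36, 38, 37]
```

First contact: 1.2 N at reported z 0.022, so the shut tips sit about 37 mm behind the TCP. Now I'll press through the travel.

```bash
python3 -m crank '[[-1,[0,0,-0.008],[0,0,0]],[-1,[0,0,-0.014],[0,0,0]],[-1,[0,0,-0.02],[0,0,0]],[-1,[0,0,-0.02],[0,0,0]],[-1,[0,0,-0.02],[0,0,0]]]' | grep -E 'pos|wrist'
python3 -c "
from h import *
F=[]
for i in range(5): im=arm.snapshot('top');F.append(arm.read_state()['wrist_force'])
print(np.mean(F,0),arm.read_state()['position'],arm.read_state()['clock'])"
```

```text
position: [0.4509, 0.3348, 0.0171]
wrist_force: [1.1, -0.2, 2.7]
[0.52672638 0.80587954 3.47908495] [0.45089771 0.33483463 0.01712597] 10.8333
```

3.5 N corresponds to about 4.7 mm of travel. A little more makes the ring certain, then I'll release and rise straight up.

```bash
python3 -m crank '[[-1,[0,0,-0.006],[0,0,0]],[-1,[0,0,-0.008],[0,0,0]],[-1,[0,0,-0.008],[0,0,0]],[-1,[0,0,-0.008],[0,0,0]]]' | grep -E 'pos|wrist'
python3 -c "
from h import *
F=[]
for i in range(5): im=arm.snapshot('top');F.append(arm.read_state()['wrist_force'])
print(np.mean(F,0),arm.read_state()['position'],arm.read_state()['clock'])"
python3 -m crank '[[-1,[0,0,0.02],[0,0,0]],[-1,[0,0,0.05],[0,0,0]],[-1,[0,0,0.1],[0,0,0]],[-1,[0,0,0.2],[0,0,0]],[-1,[0,0,0.35],[0,0,0]],[-1,[0,0,0.5],[0,0,0]],[-1,[0,0,0.65],[0,0,0]],[-1,[0,0,0.8],[0,0,0]],[-1,[0,0,0.9],[0,0,0]],[-1,[0,0,0.9],[0,0,0]],[-1,[0,0,0.9],[0,0,0]],[-1,[0,0,0.9],[0,0,0]]]'
```

```text
position: [0.4509, 0.3348, 0.0162]
wrist_force: [-1.9, -2.1, 13.3]
[-1.54934628 -2.03422156 13.63674176] [0.45098241 0.33486845 0.01621454] 11.4167
clock: 12.42
position: [0.4501, 0.3338, 0.2393]
tcp_rot: [0.001, 0.991, 0.136, -0.001]
wrist_force: [0.2, 0.4, -1.2]
finger_gap: 0.0007
grasp_force: 0.0
```

The button bottomed out at 13.6 N (the 6 mm stop), and it was let go cleanly. Next I'll move high over to the heel. Up there I'll check how the tip depth changes with finger opening, since the fingertips have to be 2–3 cm above the targets.

```bash
python3 -m crank '[[-1,[0.2,-0.6,0.1],[0,0,0]],[-1,[0.2,-0.6,0.1],[0,0,0]],[-1,[0.2,-0.6,0.1],[0,0,0]],[-1,[0.2,-0.6,0.1],[0,0,0]],[-1,[0.2,-0.6,0.1],[0,0,0]],[-1,[0.32,-1,0.1],[0,0,0]],[-1,[0.32,-1,0.1],[0,0,0]],[-1,[0.32,-1,0.1],[0,0,0]],[-1,[0.32,-1,0.1],[0,0,0]],[-1,[0.32,-1,0.1],[0,0,0]]]' |grep pos
python3 -m crank '[[-1,[0,-0.404,0],[0,0,0]],[-1,[0,-0.404,0],[0,0,0]],[-1,[0,-0.404,0],[0,0,0]],[-1,[0,-0.404,0],[0,0,0]],[-1,[0,-0.404,0],[0,0,0]],[-1,[0,-0.404,0],[0,0,0]],[-1,[0,-0.404,0],[0,0,0]]]' |grep pos
python3 -c "
from h import *
cv2.imwrite('pics/g0.png',arm.snapshot('wrist')[...,::-1]);cv2.imwrite('pics/g0s.png',arm.snapshot('scene')[...,::-1])"
python3 -m crank '[[0,[0,0,0],[0,0,0]],[0,[0,0,0],[0,0,0]],[0,[0,0,0],[0,0,0]],[0,[0,0,0],[0,0,0]],[0,[0,0,0],[0,0,0]],[0,[0,0,0],[0,0,0]],[0,[0,0,0],[0,0,0]],[0,[0,0,0],[0,0,0]]]' |grep -E 'gap|pos'
python3 -c "
from h import *
cv2.imwrite('pics/g1.png',arm.snapshot('wrist')[...,::-1]);cv2.imwrite('pics/g1s.png',arm.snapshot('scene')[...,::-1])"
python3 -m crank '[[1,[0,0,0],[0,0,0]],[1,[0,0,0],[0,0,0]],[1,[0,0,0],[0,0,0]],[1,[0,0,0],[0,0,0]],[1,[0,0,0],[0,0,0]],[1,[0,0,0],[0,0,0]],[1,[0,0,0],[0,0,0]],[1,[0,0,0],[0,0,0]]]' |grep -E 'gap|pos'
python3 - <<'E'
from h import *
cv2.imwrite('pics/g2.png',arm.snapshot('wrist')[...,::-1]);cv2.imwrite('pics/g2s.png',arm.snapshot('scene')[...,::-1])
s=arm.read_state();p=s['position'];print(p,s['clock'])
w,x,y,z=s['tcp_rot']
from scipy.spatial.transform import Rotation as R
M=R.from_quat([x,y,z,w]).as_matrix()
pan=[]
for n in('wrist','scene'):
    m=arm.camera_model(n);T=np.linalg.inv(m['cam_to_world'])
    def pr(q): c=T[:3]@[*q,1];return (m['fx']*c[0]/c[2]+m['cx'],m['fy']*c[1]/c[2]+m['cy'])
    for g,gap in((0,0),(1,.046),(2,.092)):
        im=cv2.imread(f'pics/g{g}{"s" if n=="scene" else ""}.png')
        c=pr(p); 
        for sgn in(-1,1):
            for back in(0,.037):
                q=pr(p+M[:,1]*sgn*gap/2-M[:,2]*back);cv2.circle(im,(round(q[0]),round(q[1])),1,(0,0,255) if back==0 else (0,255,0),-1)
        h=90 if n=='wrist' else 50
        u0=int(np.clip(c[0]-h,0,512-2*h));v0=int(np.clip(c[1]-h,0,384-2*h))
        pan.append(cv2.resize(im[v0:v0+2*h,u0:u0+2*h],(264,290),interpolation=cv2.INTER_CUBIC))
cv2.imwrite('pics/last.png',np.vstack([np.hstack(pan[:3]),np.hstack(pan[3:])]))
E
```

```text
position: [0.5299, 0.0835, 0.2632]
position: [0.5304, -0.0135, 0.2648]
position: [0.5307, -0.0164, 0.265]
finger_gap: 0.0457
position: [0.5307, -0.0163, 0.265]
finger_gap: 0.092
[ 0.53070649 -0.01629565  0.2649718 ] 15.4667
```

View pics/last.png

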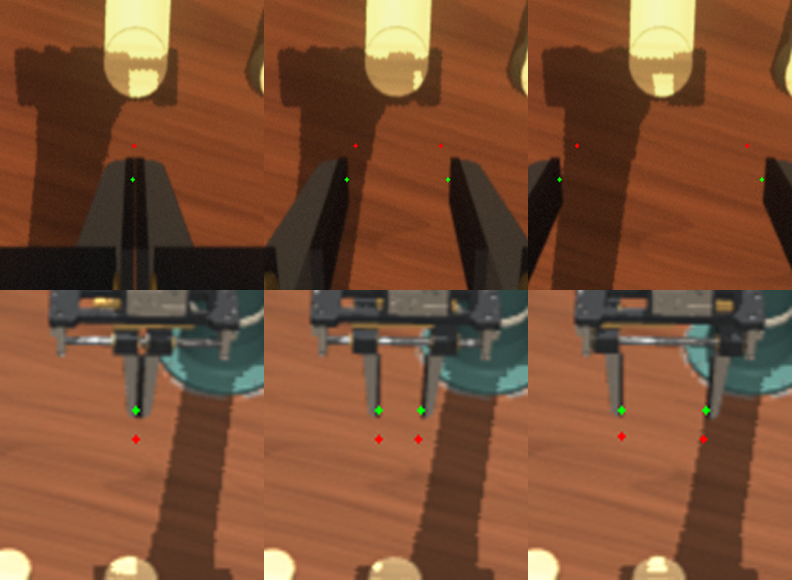

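The true fingertips (green, 37 mm behind the reported TCP) fit at every opening. This matches the bell contact, so I'll treat the reported z as 37 mm too low. Pointing at 25 mm above the heel (z 0.070) means a reported z of 0.033. I'll shut the fingers, descend and hold.

```bash
python3 -m crank '[[-1,[0,0,0],[0,0,0]],[-1,[0,0,0],[0,0,0]],[-1,[0,0,0],[0,0,0]],[-1,[0,0,0],[0,0,0]],[-1,[0,0,0],[0,0,0]],[-1,[0,0,0],[0,0,0]],[-1,[0,0,0],[0,0,0]],[-1,[0,0,-0.15],[0,0,0]],[-1,[0,0,-0.3],[0,0,0]],[-1,[0,0,-0.45],[0,0,0]],[-1,[0,0,-0.6],[0,0,0]],[-1,[0,0,-0.7],[0,0,0]],[-1,[0,0,-0.78],[0,0,0]],[-1,[0,0,-0.84],[0,0,0]],[-1,[0,0,-0.88],[0,0,0]],[-1,[0,0,-0.91],[0,0,0]],[-1,[0,0,-0.928],[0,0,0]],[-1,[0,0,-0.928],[0,0,0]],[-1,[0,0,-0.928],[0,0,0]],[-1,[0,0,-0.928],[0,0,0]]]'
python3 - <<'E'
from h import *
print(arm.read_state()['position'],arm.read_state()['clock'])
im=cv2.cvtColor(arm.snapshot('scene'),cv2.COLOR_RGB2BGR);cv2.imwrite('pics/h.png',im)
w=cv2.cvtColor(arm.snapshot('wrist'),cv2.COLOR_RGB2HSV).astype(int)
m=(w[...,2]>150)&(w[...,1]>40)&(w[...,1]<140)&(w[...,0]>12)&(w[...,0]<35)
n,l,st,c=cv2.connectedComponentsWithStats(m.astype(np.uint8))
for i in range(1,n):
    if st[i,4]>800:print(st[i])
E
```

```text
clock: 17.13
position: [0.5315, -0.0163, 0.0339]
tcp_rot: [0.0, 0.991, 0.136, 0.001]
wrist_force: [0.6, -0.5, 0.3]
finger_gap: 0.0005
grasp_force: 0.0
[ 0.53149648 -0.01629085  0.03387756] 17.1333
[   0    0   63  146 7056]
[  200     0   131   201 19967]
[  428     0    84   272 13736]
```

```bash
python3 -m crank '[[-1,[0,0,0],[0,0,0]],[-1,[0,0,0],[0,0,0]],[-1,[0,0,0],[0,0,0]],[-1,[0,0,0],[0,0,0]],[-1,[0,0,0],[0,0,0]],[-1,[0,0,0],[0,0,0]],[-1,[0,0,0],[0,0,0]],[-1,[0,0,0],[0,0,0]],[-1,[0,0,0],[0,0,0]],[-1,[0,0,0],[0,0,0]],[-1,[0,0,0],[0,0,0]],[-1,[0,0,0],[0,0,0]],[-1,[0,0,0],[0,0,0]],[-1,[0,0,0],[0,0,0]],[-1,[0,0,0],[0,0,0]],[-1,[0,0,0],[0,0,0]],[-1,[0,0,0],[0,0,0]],[-1,[0,0,0],[0,0,0]],[-1,[0,0,0],[0,0,0]],[-1,[0,0,0],[0,0,0]]]' | grep -E 'clock|pos'
python3 -m crank '[[-1,[0,0,0],[0,0,0]],[-1,[0,0,0],[0,0,0]],[-1,[0,0,0],[0,0,0]],[-1,[0,0,0],[0,0,0]],[-1,[0,0,0],[0,0,0]],[-1,[0,0,0],[0,0,0]],[-1,[0,0,0],[0,0,0]],[-1,[0,0,0],[0,0,0]],[-1,[0,0,0],[0,0,0]],[-1,[0,0,0],[0,0,0]],[-1,[0,0,0],[0,0,0]],[-1,[0,0,0],[0,0,0]]]' | grep -E 'clock|pos'
python3 -m crank '[[-1,[0,0,0.1],[0,0,0]],[-1,[0,0,0.25],[0,0,0]],[-1,[0,0,0.4],[0,0,0]],[-1,[0,0,0.55],[0,0,0]],[-1,[0,0,0.7],[0,0,0]],[-1,[0,0,0.85],[0,0,0]],[-1,[0,0,0.93],[0,0,0]],[-1,[0,0,0.93],[0,0,0]],[-1,[-0.2,-0.58,0.93],[0,0,0]],[-1,[-0.2,-0.58,0.93],[0,0,0]],[-1,[-0.2,-0.58,0.93],[0,0,0]],[-1,[-0.2,-0.58,0.93],[0,0,0]],[-1,[-0.34,-1,0.93],[0,0,0]],[-1,[-0.34,-1,0.93],[0,0,0]],[-1,[-0.34,-1,0.93],[0,0,0]],[-1,[-0.34,-1,0.93],[0,0,0]],[-1,[-0.34,-1,0.93],[0,0,0]]]' | grep -E 'clock|pos'
python3 -m crank '[[-1,[-0.128,-0.37,0],[0,0,0]],[-1,[-0.128,-0.37,0],[0,0,0]],[-1,[-0.128,-0.37,0],[0,0,0]],[-1,[-0.128,-0.37,0],[0,0,0]],[-1,[-0.128,-0.37,0],[0,0,0]],[-1,[-0.128,-0.37,0],[0,0,0]],[-1,[-0.128,-0.37,0],[0,0,0]]]' | grep -E 'clock|pos'
python3 - <<'E'
from h import *
print(arm.read_state()['position'],arm.read_state()['clock'])
for n in('wrist','scene'):
    im=arm.snapshot(n);w=cv2.cvtColor(im,cv2.COLOR_RGB2HSV).astype(int);cv2.imwrite(f'pics/t_{n}.png',im[...,::-1])
    m=((w[...,1]<50)&(w[...,2]>140)).astype(np.uint8)
    for c in cv2.findContours(m,0,1)[0]:
        if cv2.contourArea(c)>120:
            (u,v),(a,b),t=cv2.fitEllipse(c);q=ray(n,u,v,.04).round(4)
            if abs(q[0]-.414)<.1 and abs(q[1]+.36)<.1:print(n,(u,v),(a,b),q,cv2.boundingRect(c))
E
```

```text
clock: 18.9
position: [0.5307, -0.0163, 0.033]
clock: 19.9
position: [0.5307, -0.0163, 0.033]
clock: 21.32
position: [0.4444, -0.2675, 0.2642]
clock: 21.9
position: [0.415, -0.3564, 0.2654]
[ 0.41500402 -0.35641038  0.2654052 ] 21.9
wrist (260.0364685058594, 161.6453399658203) (49.73930358886719, 50.49687576293945) [ 0.4146 -0.3583  0.04  ] (235, 137, 51, 50)
scene (186.59634399414062, 162.18040466308594) (20.055261611938477, 20.56912612915039) [ 0.4307 -0.3484  0.04  ] (176, 153, 22, 21)
```

The lid measures (0.4145, -0.3585) in the wrist view, agreeing with the top view, and the tool is above it. Now I'll descend to tip z 0.065 (reported 0.028), hold, and rise.

```bash
python3 -m crank '[[-1,[0,0,-0.15],[0,0,0]],[-1,[0,0,-0.3],[0,0,0]],[-1,[0,0,-0.45],[0,0,0]],[-1,[0,0,-0.6],[0,0,0]],[-1,[0,0,-0.7],[0,0,0]],[-1,[0,0,-0.78],[0,0,0]],[-1,[0,0,-0.84],[0,0,0]],[-1,[0,0,-0.89],[0,0,0]],[-1,[0,0,-0.93],[0,0,0]],[-1,[0,0,-0.95],[0,0,0]],[-1,[0,0,-0.95],[0,0,0]],[-1,[0,0,-0.95],[0,0,0]],[-1,[0,0,-0.95],[0,0,0]],[-1,[0,0,-0.95],[0,0,0]],[-1,[0,0,-0.95],[0,0,0]],[-1,[0,0,-0.95],[0,0,0]]]' | grep -E 'clock|pos|force'
python3 -m crank '[[-1,[0,0,0],[0,0,0]],[-1,[0,0,0],[0,0,0]],[-1,[0,0,0],[0,0,0]],[-1,[0,0,0],[0,0,0]],[-1,[0,0,0],[0,0,0]],[-1,[0,0,0],[0,0,0]],[-1,[0,0,0],[0,0,0]],[-1,[0,0,0],[0,0,0]],[-1,[0,0,0],[0,0,0]],[-1,[0,0,0],[0,0,0]],[-1,[0,0,0],[0,0,0]],[-1,[0,0,0],[0,0,0]],[-1,[0,0,0],[0,0,0]],[-1,[0,0,0],[0,0,0]],[-1,[0,0,0],[0,0,0]],[-1,[0,0,0],[0,0,0]],[-1,[0,0,0],[0,0,0]],[-1,[0,0,0],[0,0,0]],[-1,[0,0,0],[0,0,0]],[-1,[0,0,0],[0,0,0]]]' | grep -E 'clock|pos|force'
python3 -m crank '[[-1,[0,0,0],[0,0,0]],[-1,[0,0,0],[0,0,0]],[-1,[0,0,0],[0,0,0]],[-1,[0,0,0],[0,0,0]],[-1,[0,0,0],[0,0,0]],[-1,[0,0,0],[0,0,0]],[-1,[0,0,0],[0,0,0]],[-1,[0,0,0],[0,0,0]],[-1,[0,0,0],[0,0,0]],[-1,[0,0,0],[0,0,0]],[-1,[0,0,0],[0,0,0]],[-1,[0,0,0],[0,0,0]]]' | grep -E 'clock|pos|force'
python3 -m crank '[[-1,[0,0,0.1],[0,0,0]],[-1,[0,0,0.25],[0,0,0]],[-1,[0,0,0.4],[0,0,0]],[-1,[0,0,0.55],[0,0,0]],[-1,[0,0,0.7],[0,0,0]],[-1,[0,0,0.8],[0,0,0]],[-1,[0,0,0.8],[0,0,0]],[-1,[0,0,0.8],[0,0,0]],[-1,[0,0,0.8],[0,0,0]],[-1,[0,0,0.8],[0,0,0]]]' | grep -E 'clock|pos|force'
python3 -c "
from station import arm
print(arm.close_job())"
```

```text
clock: 23.33
position: [0.4139, -0.3591, 0.0285]
wrist_force: [0.0, 0.2, -0.2]
grasp_force: 0.0
clock: 25.0
position: [0.4137, -0.3588, 0.028]
wrist_force: [-0.4, 0.4, -0.1]
grasp_force: 0.0
clock: 26.0
position: [0.4137, -0.3588, 0.028]
wrist_force: [-0.2, 0.9, -0.3]
grasp_force: 0.0
clock: 26.83
position: [0.4128, -0.3581, 0.2263]
wrist_force: [0.4, -1.6, 0.0]
grasp_force: 0.0
the job is handed in; nothing more can be done
None
```

The job is handed in at 26.8 s: I pressed the bell fully and let it go, then held the fingertips still for over 2 s about 25 mm above the long sole's heel and then the low tin's lid, assuming the reported TCP height reads 37 mm low (measured at the bell); nothing but the bell was touched, and no verdict came back.

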